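# Line up a plaster mould half under the drill

## Task

The plaster mould half on the drill stand's board needs a hole for its fourth locating key. Slide it along the board, flat and without lifting it, until the pencilled cross sits right under the drill bit (within about 5 mm), and let go of it. Then, with the mould left in place, pull the feed lever right down to its stop to see that the bit comes down on the cross, and let the lever spring back up; leave the other things on the bench and board where they are.

Things in the scene. Friction and masses are not known exactly. Their poses are not given: they have to be found in the camera images.
- drill_stand: Fixed bench drill stand for a rotary tool. Origin on the bench straight under the bit; +x points from the bit back to the column, -x is the open front, y is left seen from the front, z up. A flat plywood board, its top 26 mm above the bench, reaches from x = -265 to +80 mm and 180 mm to each side. Steel column 28 mm thick and 414 mm tall at x = +130, with a grey clamp block at x = 100 to 156, 175 to 275 mm up. A pinion shaft runs from the block to the lever at y = -115.
- bit_tip (a point): Tip of the 6 mm drill bit, pointing straight down at x = y = 0 of the stand; at rest it is 78 mm above the bench, 22 mm above the mould's face. The lever lowers it straight down by 20 mm, so it always stops 2 mm short of the mould's face. Above the bit, from 116 mm up, a collet 20 mm thick, from 138 mm a nose that widens to 52 mm, and a collar 68 mm thick at 205 to 231 mm; the tool ends 320 mm above the bench.
- feed_lever (a joint): Feed lever of the drill stand, rad: 0 at rest (arm points forward and 30 degrees up), 1.0 right down at its stop (arm points forward and 27 degrees down); each 0.1 rad lowers the bit 2 mm. A spring returns it to 0 when let go; pushing the knob down takes about 2 N at first and 5 N at the stop.
- lever_knob (a point): Centre of the black ball knob, 30 mm in diameter, at the end of the 165 mm feed lever (a 10 mm rod). At rest it is about 308 mm above the bench, at the stop about 149 mm; it moves in an upright arc about lever_pivot and can be pushed down from above with shut fingers.
- lever_pivot (a point): Axis point of the feed lever, in the plane of the lever's swing: 115 mm behind and 115 mm to the right of the bit in the stand's frame, 225 mm above the bench. The axis is the stand's y.
- mould_half: White plaster mould half, a flat block 190 (x) by 64 (y) by 30 (z) mm, 0.33 kg, lying loose on the board with its face up. Origin at the centre of its underside; x along its length. A vase-shaped hollow, 16 mm deep, runs from the open end (x = -95) to x = +45, at most 42 mm wide; the last 50 mm at the +x end are solid. It can be gripped across its 64 mm width.
- cross (a point): The dark pencilled cross (two strokes 26 mm long) on the face of the mould half, on its solid end, at x = 75, y = 17, z = 30 mm of mould_half.
- other_half: The matching plaster mould half, same size, four keys and no cross, on the bench left of the stand. Leave alone. Origin at the centre of its underside.
- closed_mould: Closed plaster mould with a rubber strap, 120 by 100 by 90 mm, on the bench right of the stand. Leave alone. Origin under its centre.
- slip_jug: Open blue plastic beaker, 92 mm wide, 165 mm tall, on the bench behind the board, right of the column. Leave alone. Origin under its centre.
- bowl: White plastic bowl, 150 mm wide, 55 mm tall, on the bench right of the stand. Leave alone. Origin under its centre.
- key_jar: Small glass jar, 48 mm wide, 55 mm tall, standing on the board's back left corner. Leave alone. Origin under its centre.
- brush: Flat dusting brush, 200 mm long, 42 mm wide, 20 mm thick, lying on the bench right of the stand. Leave alone. Origin under its middle.
There are look-alikes about, which are no part of the job. What is shaped like the mould_half but green is not meant.

How it is judged:
On the way, in this order (a step that is already met when the one before it is completed fails the run):
1. the cross is under the bit (5 mm), the mould flat on the board and let go, the lever still up (horizontal distance between cross and bit_tip below 0.005 m and z of mould_half in the frame of drill_stand below 0.029 m and value of joint feed_lever below 0.12 rad and contact force between the fingers and mould_half below 0.1 N), for 0.2 s.
2. the lever is pulled right down (past 0.88 rad) with the cross still under the bit (value of joint feed_lever above 0.88 rad and horizontal distance between cross and bit_tip below 0.005 m), for 0.1 s.
At the end, for the whole second after the job is handed in: The mould half lies flat and still on the board with its cross within 5 mm (horizontally) of the bit's tip, and the feed lever is back up (below 0.12 rad) (horizontal distance between cross and bit_tip below 0.005 m and z of mould_half in the frame of drill_stand between 0.023 and 0.029 m and angle between mould_half's own z axis and vertical below 0.05 rad and linear speed of mould_half below 0.01 m/s and value of joint feed_lever below 0.12 rad); the robot touches nothing.
It fails at once if the mould half is lifted more than 10 mm off the board or tipped (z of mould_half in the frame of drill_stand above 0.036 m or angle between mould_half's own z axis and vertical above 0.2 rad).
It fails at once if another thing on the bench or board is moved by more than 30 mm (distance of any of other_half, closed_mould, slip_jug, bowl, key_jar, brush from where it was at the start of the episode above 0.03 m).
It also fails if it takes over 64 s, if anything falls off the work surface, if the arm or the gripper's body presses on something with over 40 N, if the wrist force passes 120 N, or if a joint passes its speed limit or range.

## Robot

A 6-joint arm with a two-finger parallel gripper is mounted at the origin on the work surface. World frame = base frame: x ahead of the robot, y to its left, z up, the work surface at z = 0. Lengths are in m, angles in rad, forces in N, time in s.
With the tool pointing down it reaches from about 0.375 to 0.9 m from the base axis. Payload 3.1 kg.
Tool frame: the origin (TCP) lies at the centre of the arm's flange, where the gripper is bolted on; the fingertips stand 182 mm ahead of it and the grasp point (between the pads) lies 164 mm ahead of it; z points along the fingers, y is the line along which they close (so a half turn about z gives the same grasp; the last joint's range is limited). The gripper opens to 87 mm and grips with 3 to 60 N. Pads are 19 mm wide; open, the fingers measure 117 mm over their backs; the gripper's body (75 mm by 190 mm) begins 51 mm behind the grasp point.
Start: joints at [1.054, 0.527, 1.433, -0, 1.181, -0.178], TCP at [0.207, 0.59, 0.405] pointing down, gripper open.
Joint ranges: [-3.08, 3.08], [-0.75, 2.2], [0.22, 2.44], [-1.43, 4.57], [0, 2.65], [-2.85, 2.85]. Speed limits (rad/s): [2.79, 2.79, 3.14, 3.14, 3.14, 3.14].

## Interface

Orientations are given as a unit quaternion [x, y, z, w].
In Python, from rig import * gives the robot as it stands.
- The arm moves only by the tool move_arm, never from a script. Its argument "commands" is a list that holds one entry, the list of rows, each a list of 6 numbers: the shift along the tool's x, y, z in units of 40 mm (1.0 is 40 mm), then the turn, a rotation vector about the tool's x, y, z in rad. A call has 1 to 12 rows; each row is the pose to reach, as a shift and turn from the pose commanded when the call began, along the tool's axes at that moment; what a row does not reach only later rows make up. A row lasts 1/8 s, in which the tool goes at most 62.5 mm and 10.7 degrees, less where a joint would pass 70% of its speed; a pose out of reach is approached as far as the arm can. A call with a gripper value outside its range is refused whole. "claw" is the closure, from -1 (fully open) to 1 (shut), so that 0 is half open, set as the call begins (left out, the last holds). The fingers move at their own pace and stop on an object; "squeeze" is the grip in N (left out, the last holds). Time passes only in rows, so rows that repeat a pose let the fingers close. It gives the time, the measured TCP pose, the force, the opening and the grip force at its end, in the units of the state.
- get_obs(): the state, without advancing time (a new reading comes with each control period).
- camera(name): name is "side" or "top" or "wrist"; returns a dict with "pixels" (420x560x3 uint8, blue, green, red), "range_z" (420x560 float32, m along the optical axis (not along the pixel's ray), 0 where there is no reading), "camera_matrix" (3x3 intrinsics, pixels), "extrinsics" (4x4, takes a point from world to camera coordinates). Camera axes: x right, y up, looking along -z (the intrinsics and any distortion apply to the point x, -y, -z); pixel columns grow to the right and rows downward; lengths in m; the calibration is good to about 2 mm. The wrist camera is an equidistant fisheye: a pixel r from the principal point sees the ray r / f radians off the axis. A picture is of the moment at which its call begins.
- hand_in(): hands the job in; it is judged then, once.
The state is a dict: "time": time; "q": joint angles; "joint_velocities": joint speeds; "joint_torque": joint torques, N m; "position": TCP position; "tool_rot": TCP orientation; "ft_force": force on the tool from outside, world axes, zero at the start; "moment": the same for the moment, N m; "grip_width": finger opening in m; "grip_force": force on a finger pad.
Only numpy, scipy, OpenCV 4.12 (cv2) and the standard library are available. Lean on these libraries where they do the work, as an engineer would, in place of code of your own. Each camera call takes 0.05 s, during which the arm holds its last target. There are 200 camera calls.

## Working session

There is one attempt and no reset: what is moved stays moved. The work goes in short steps, Python scripts to look and compute and a tool call to move; the robot and the scene stay as the last step left them, time stands still between calls to the robot, and variables do not carry over. Pictures are saved under pics/ and viewed, at most 10 in all, crops included, and the job is handed in when it is done.

Besides the shell and the picture viewer there is one more tool, called after "Request:" in YAML: its name, and indented under it one key for each argument. move_arm: Moves the arm, as the interface text tells. Its arguments: {"type":"object","properties":{"commands":{"type":"array","items":{"type":"array","items":{"type":"array","items":{"type":"number"}}}},"claw":{"type":"number"},"squeeze":{"type":"number"}},"required":["commands"]}

```bash
mkdir -p pics
cat > h.py <<'E'
from rig import *
import numpy as np, cv2
from scipy.spatial.transform import Rotation as R
def world(c,u,v,z=None):
    K=c["camera_matrix"];E=c["extrinsics"]
    d=np.array([(u-K[0,2])/K[0,0],-(v-K[1,2])/K[1,1],-1.])
    Ri=E[:3,:3].T;o=-Ri@E[:3,3]
    if z is None: s=c["range_z"][int(v),int(u)]
    else: s=(z-o[2])/(Ri@d)[2]
    return o+Ri@d*s
def rel(p,quat=None):
    "world target of TCP -> row (shift units, rotvec)"
    o=get_obs();r=R.from_quat(o["tool_rot"])
    s=r.inv().apply(np.array(p)-o["position"])/.04
    t=(r.inv()*R.from_quat(quat)).as_rotvec() if quat is not None else np.zeros(3)
    return np.round(np.r_[s,t],3)
E
python3 - <<'E'
from h import *
for n in("top","side"):
    c=camera(n);cv2.imwrite(f"pics/{n}.png",c["pixels"]);np.savez(f"{n}.npz",**c)
    print(n,c["camera_matrix"],c["extrinsics"])
print(get_obs())
E
```

```text
top [[459.9033709    0.         275.75111715]
 [  0.         459.9033709  206.52163205]
 [  0.           0.           1.        ]] [[ 0.07707444 -0.99701732 -0.00399951 -0.04730667]
 [ 0.97271328  0.07431395  0.21978695 -0.58446521]
 [-0.21883418 -0.02083033  0.9755397  -1.13869769]
 [ 0.          0.          0.          1.        ]]
side [[468.99685718   0.         277.88611756]
 [  0.         468.99685718 210.01755179]
 [  0.           0.           1.        ]] [[-0.96910623 -0.24597266 -0.01818139  0.54473299]
 [ 0.17963729 -0.75441787  0.63133519 -0.22384399]
 [-0.16900756  0.60856481  0.77529692 -1.25775415]
 [ 0.          0.          0.          1.        ]]
{'time': 0.1, 'q': array([ 1.05449885e+00,  5.28356886e-01,  1.43374425e+00, -2.35225708e-05,
        1.18142257e+00, -1.78553687e-01]), 'joint_velocities': array([-2.09164662e-03, -6.82304481e-04, -1.09537650e-03,  3.45693763e-04,
       -1.32485254e-05,  8.34019721e-04]), 'joint_torque': array([-1.20271388e-04, -4.40981948e+01, -1.77150089e+01,  6.34728069e-02,
        5.33345249e-02, -5.54081555e-05]), 'position': array([0.20695386, 0.58942028, 0.4038887 ]), 'tool_rot': array([ 1.68065908e-01,  9.85775288e-01, -9.11541255e-04, -3.18513901e-04]), 'ft_force': array([-0.30679425,  0.38673232, -0.75854172]), 'moment': array([ 0.01868413,  0.01330643, -0.011461  ]), 'grip_force': 0.0, 'grip_width': 0.08717197182262006}
```

View pics/top.png

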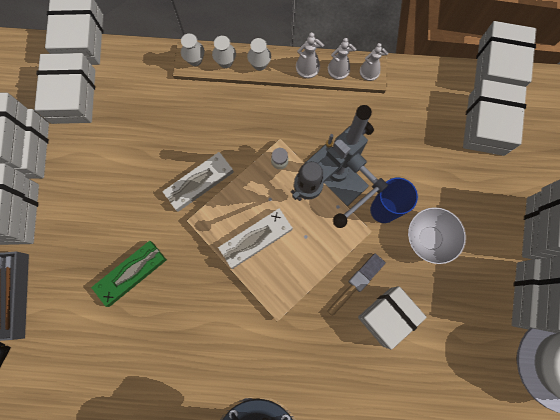

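View pics/side.png

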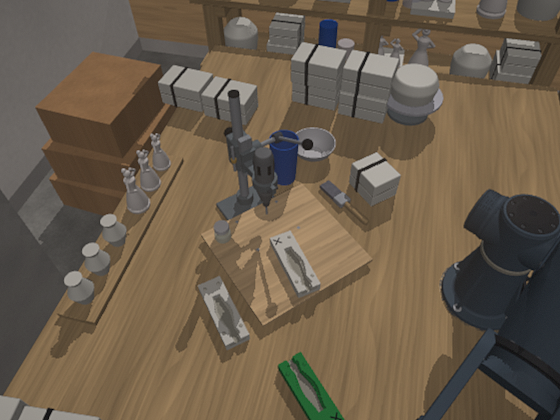

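The top view shows the mould at about (255,238), with its cross near (276,216). The drill head is at about (310,180), the knob at (340,220), and the board corners at about (280,140), (188,222), (278,320) and (372,232). The side view agrees, with the cross at about (278,241) and the bit tip near (267,207).

Run:
```python
from h import *
import itertools
out=[]
for n,box in(("top",(180,130,380,330)),("side",(195,130,375,310))):
    c=np.load(n+".npz");a,b,x,y=box
    out.append(cv2.resize(c["pixels"][b:y,a:x],(600,600) if n=="top" else (540,540),interpolation=cv2.INTER_CUBIC))
cv2.imwrite("pics/ctop.png",out[0]);cv2.imwrite("pics/cside.png",out[1])
c=np.load("top.npz")
# world points for all pixels
K=c["camera_matrix"];E=c["extrinsics"];Z=c["range_z"]
u,v=np.meshgrid(np.arange(560),np.arange(420))
P=np.stack([(u-K[0,2])/K[0,0]*Z,-(v-K[1,2])/K[1,1]*Z,-Z],-1)
W=(P-E[:3,3])@E[:3,:3]
m=(W[...,2]>.016)&(W[...,2]<.036)&(u>180)&(u<380)&(v>130)&(v<330)&(Z>0)
for nm,p in dict(bl=(280,140),fl=(188,222),fr=(278,320),br=(372,232)).items(): print(nm,world(c,*p,.026))
h=W[...,2]
m2=(h>.048)&(h<.064)&(u>210)&(u<300)&(v>195)&(v<275)
g=c["pixels"].min(-1)>120
xy=(W[m2&g][:,:2]*1000).astype(np.float32); print(len(xy),cv2.minAreaRect(xy), np.median(W[m2&g][:,2]))
print("knob",world(c,340,220))
```

```text
bl [0.78602121 0.0013003  0.026     ]
fl [0.53466734 0.23015222 0.026     ]
fr [ 0.29847438 -0.03025656  0.026     ]
br [ 0.54518743 -0.26299614  0.026     ]
1215 ((502.544921875, 45.5704345703125), (64.309326171875, 189.7246551513672), 37.734771728515625) 0.05545526394970093
knob [ 0.51052701 -0.13995781  0.32275165]
```

View pics/ctop.png

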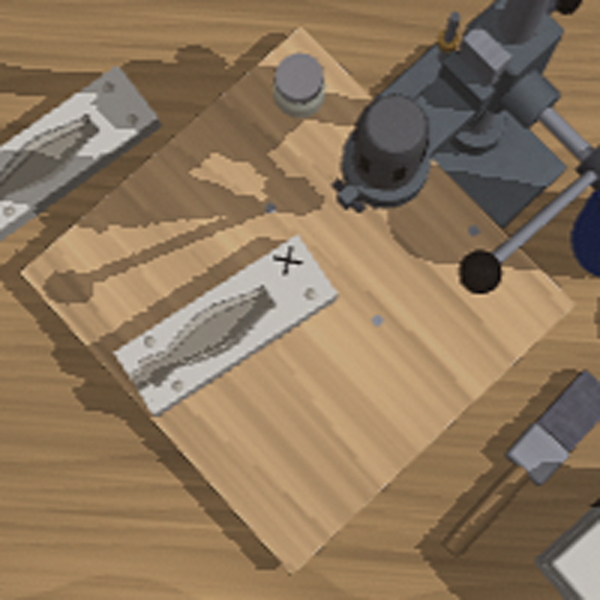

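View pics/cside.png

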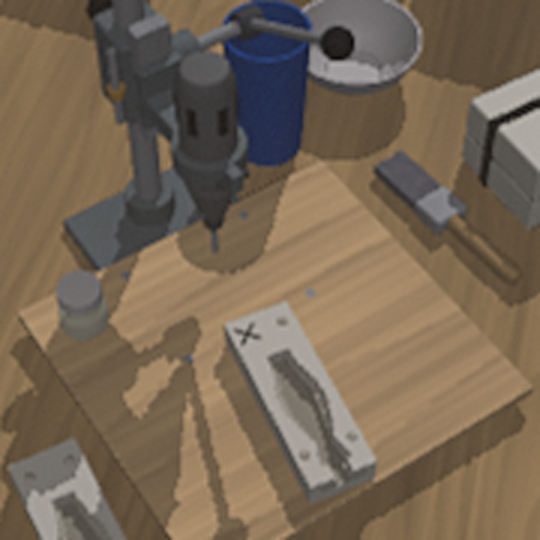

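Run:
```python
from h import *
t=np.load("top.npz");s=np.load("side.npz")
f=lambda x,y,a,b:((x+.5)/3-.5+a,(y+.5)/3-.5+b)
C=np.array([world(t,*f(*p,180,130),.026)[:2] for p in((300,27),(22,272),(293,573),(575,305))])
S=np.array([[80,180],[-265,180],[-265,-180],[80,-180]])/1000
r,rs=R.align_vectors(np.c_[C-C.mean(0),0*C[:,0]],np.c_[S-S.mean(0),0*S[:,0]])
Rm=r.as_matrix()[:2,:2];o=C.mean(0)-Rm@S.mean(0)
print("stand",o,"yaw",r.as_euler("xyz",True)[2],rs)
tip=world(s,*f(214,251,195,130),.078)[:2];print("tip side",tip)
print("cross top",world(t,*f(288,261,180,130),.056),"side",world(s,*f(247,334,195,130),.056))
c0=np.array([.5025,.0456])
for name,p in dict(c=c0).items(): print((p-o)@Rm)
x=world(t,*f(288,261,180,130),.056)[:2]
for d in (37.73+90,37.73,-52.27,-142.27):
    a=np.deg2rad(d);print(d,c0+np.array([[np.cos(a),-np.sin(a)],[np.sin(a),np.cos(a)]])@[.075,.017])
for n,p in dict(knob=(-28,-115),pivot=(115,-115)).items(): print(n,o+Rm@(np.array(p)/1000))
for n,p in dict(jug=(395,200),jar=(280,157),green=(128,272)).items(): print(n,world(t,*p))
```

```text
stand [ 0.61104848 -0.07625675] yaw -42.734360594902924 0.0044831931939279274
tip side [ 0.61423531 -0.0725717 ]
cross top [ 0.56115116 -0.00407077  0.056     ] side [ 0.56382249 -0.00086862  0.056     ]
[-0.16242173  0.0158437 ]
127.72999999999999 [0.44315905 0.09451474]
37.73 [0.55141474 0.10494095]
-52.27 [ 0.56184095 -0.00331474]
-142.27 [ 0.45358526 -0.01374095]
knob [ 0.51244323 -0.14172434]
pivot [ 0.61747784 -0.23876418]
jug [ 0.63763645 -0.32220685  0.02655151]
jar [ 0.71739711 -0.00358636  0.08133322]
green [0.39072209 0.37542985 0.01355989]
```

```bash
cat >> h.py <<'E'
def down(xyaw): a=np.deg2rad(xyaw)/2; return [np.cos(a),np.sin(a),0,0]
E
python3 - <<'E'
from h import *
print(rel([.485,.071,.33],down(127.73)))
E
```

```text
[-1.0854e+01 -9.9220e+00  1.8630e+00 -2.0000e-03  0.0000e+00  5.7500e-01]
```

Request:
move_arm:
  commands:
    - [[-5.4,-4.95,0.9,0,0,0.29],[-10.85,-9.92,1.86,0,0,0.575],[-10.85,-9.92,1.86,0,0,0.575],[-10.85,-9.92,1.86,0,0,0.575],[-10.85,-9.92,1.86,0,0,0.575],[-10.85,-9.92,1.86,0,0,0.575],[-10.85,-9.92,1.86,0,0,0.575],[-10.85,-9.92,1.86,0,0,0.575],[-10.85,-9.92,1.86,0,0,0.575],[-10.85,-9.92,1.86,0,0,0.575],[-10.85,-9.92,1.86,0,0,0.575],[-10.85,-9.92,1.86,0,0,0.575]]
  claw: -1

```text
time: 1.6
position: [0.4843, 0.0719, 0.3301]
tool_rot: [0.441, 0.898, -0.0, -0.001]
ft_force: [-0.3, 1.1, 0.2]
grip_width: 0.087
grip_force: 0.0
```

Run:
```python
from h import *
print(get_obs()["joint_velocities"].round(3),rel([.485,.071,.213],down(127.73)))
c=camera("wrist");cv2.imwrite("pics/w1.png",c["pixels"]);np.savez("w1.npz",**c)
```

```text
[ 0.022 -0.007  0.006 -0.003 -0.003 -0.003] [-3.300e-02  2.000e-03  2.927e+00 -1.000e-03 -1.000e-03 -1.000e-03]
```

View pics/w1.png

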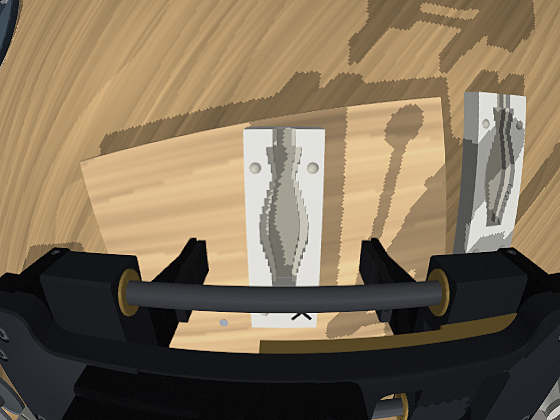

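The wrist view shows the mould (columns 245–325) centred between the pads (columns 205 and 361) and aligned with them, with the cross at about (302,315). I'll descend and grip.

Request:
move_arm:
  commands:
    - [[0,0,1,0,0,0],[0,0,2,0,0,0],[0,0,2.6,0,0,0],[0,0,2.9,0,0,0],[0,0,2.9,0,0,0],[0,0,2.9,0,0,0]]

```text
time: 2.4
position: [0.4853, 0.0718, 0.2152]
tool_rot: [0.44, 0.898, 0.0, 0.001]
ft_force: [0.8, -0.1, 0.6]
grip_width: 0.0871
grip_force: 0.0
```

Request:
move_arm:
  commands:
    - [[0,0,0,0,0,0],[0,0,0,0,0,0],[0,0,0,0,0,0],[0,0,0,0,0,0],[0,0,0,0,0,0],[0,0,0,0,0,0],[0,0,0,0,0,0],[0,0,0,0,0,0]]
  claw: 1
  squeeze: 12

```text
time: 3.4
position: [0.4851, 0.0714, 0.2147]
tool_rot: [0.441, 0.898, 0.0, 0.0]
ft_force: [-0.4, -1.3, 5.2]
grip_width: 0.0639
grip_force: 12.0
```

Run:
```python
from h import *
o=get_obs();print(o["position"],o["ft_force"],o["grip_width"])
r=R.from_quat(o["tool_rot"]);print(r.inv().apply([.050,-.072,0])/.04, r.as_matrix()[:,0])
c=camera("top");np.savez("t2.npz",**c)
```

```text
[0.48509472 0.07137931 0.21468431] [-0.39156102 -1.31179691  5.24285013] 0.06391718530119114
[-2.18862011e+00 -1.11541831e-01  6.64087320e-04] [-6.11462816e-01  7.91273105e-01 -3.13846831e-04]
```

Request:
move_arm:
  commands:
    - [[-0.2,-0.01,0,0,0,0],[-0.5,-0.03,0,0,0,0],[-0.8,-0.04,0,0,0,0],[-1.1,-0.06,0,0,0,0],[-1.4,-0.07,0,0,0,0],[-1.7,-0.09,0,0,0,0],[-2.0,-0.1,0,0,0,0],[-2.19,-0.11,0,0,0,0],[-2.19,-0.11,0,0,0,0],[-2.19,-0.11,0,0,0,0]]

```text
time: 4.7
position: [0.5345, -0.0003, 0.2146]
tool_rot: [0.441, 0.898, -0.0, -0.001]
ft_force: [-2.1, 0.8, 6.9]
grip_width: 0.0638
grip_force: 12.0
```

Run:
```python
from h import *
o=get_obs();print(o["position"],o["ft_force"],o["grip_width"])
ims=[]
for n,(a,b,w) in dict(side=(215,165,100),top=(230,160,100)).items():
    c=camera(n);np.savez(n+"3.npz",**c)
    ims.append(cv2.resize(c["pixels"][b:b+w,a:a+w],(400,400),interpolation=cv2.INTER_CUBIC))
cv2.imwrite("pics/s3.png",np.hstack(ims))
```

```text
[ 5.34523455e-01 -3.41669613e-04  2.14608807e-01] [-2.13514696  0.81300568  6.89553352] 0.06382359778864165
```

View pics/s3.png

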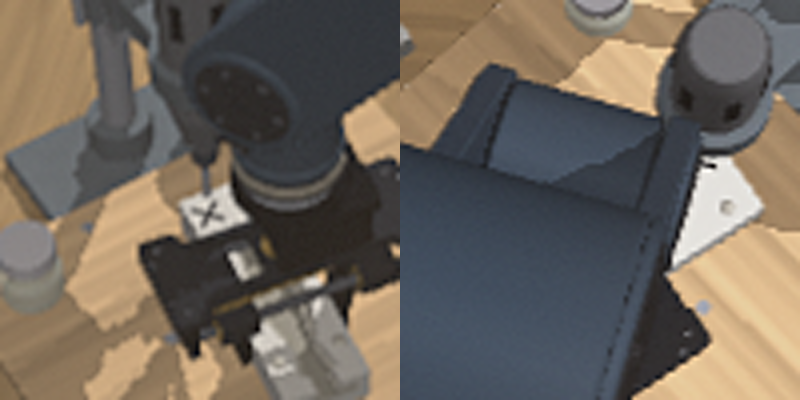

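Side crop: the cross is at about (208,212), i.e. pixel (266.6,217.6), just below the bit tip.

Run:
```python
from h import *
s=np.load("side3.npz")
x=world(s,(208.5)/4-.5+215,(212.5)/4-.5+165,.056)
tip=world(s,266.33,213.83-.3,.078)
print(x,tip,tip-x)
# refine cross: dark pixel centroid on white
p=s["pixels"].min(-1)[210:226,258:275];print(p)
print(s["pixels"].min(-1)[200:218,262:271])
```

```text
[ 0.61371054 -0.07440128  0.056     ] [ 0.61312493 -0.07209311  0.078     ] [-0.00058561  0.00230818  0.022     ]
[[ 94  96  95  96  98  97  96  90  89  90  87  87  85 116  85  22  34]
 [ 97  96  96  95  96  94  92  86  87  80  91 109 145 180 121  14  29]
 [ 97  97  95  94  89  85  84  93  89  97 147 173 194 211 148  47  24]
 [ 94  92  89  85  79 103 145 137  95 125 187 201 197 202 152  62  21]
 [ 90  84 106 129 147 167 194 184 158 175 181 189 194 197 180 105  14]
 [ 87 110 161 186 198 201 198 197 201 181 128 169 195 195 205 143  42]
 [ 86 112 162 194 187 175 191 201 207 135  89 171 196 192 199 180 118]
 [ 99  84 124 184 171 122 126 146 165 104 146 198 199 194 195 201 182]
 [122 106 113 160 179 155 137 123  90  59 128 151 166 189 193 195 203]
 [128 123  97 105 179 205 207 168  84 121 126 104 114 173 197 196 202]
 [126 122 102  85 141 193 205 136  94 180 190 179 164 187 205 182 171]
 [126 126 107  89  92 150 196 131 142 197 205 207 196 179 165 119  91]
 [133 133 111  93  88 106 182 181 192 195 175 163 140 105  64  40  43]
 [110 118 101  95  97  98 160 178 167 138  99  67  47  40  43  
[... 153 characters left out ...]
 54  60  62  61  64  62  57  43  54]
 [ 72  68  61  61  62  63  60  59  78]
 [ 75  64  61  64  63  61  53  63  84]
 [ 74  53  55  60  59  55  45  64  87]
 [ 78  55  47  51  53  50  38  75  95]
 [ 85  66  53  50  49  43  56  87  98]
 [ 92  88  74  56  50  71  85  95  97]
 [ 91  94  94  81  69  93 100  98  96]
 [ 93  95  97  97  84  94  96  94  94]
 [ 96  97  97  93  86  91  89  91  91]
 [ 98  97  96  90  89  90  87  87  85]
 [ 96  94  92  86  87  80  91 109 145]
 [ 89  85  84  93  89  97 147 173 194]
 [ 79 103 145 137  95 125 187 201 197]
 [147 167 194 184 158 175 181 189 194]
 [198 201 198 197 201 181 128 169 195]
 [187 175 191 201 207 135  89 171 196]
 [171 122 126 146 165 104 146 198 199]]
```

Run:
```python
from h import *
s=np.load("side3.npz");t=np.load("top3.npz")
x=world(s,266.7,218.1,.056);tip=world(s,266.1,213.7,.078);print(x,tip,tip-x)
# mould box fit from initial vs. solid-end edges in the top view
K=t["camera_matrix"];E=t["extrinsics"];Z=t["range_z"]
u,v=np.meshgrid(np.arange(560),np.arange(420))
P=np.stack([(u-K[0,2])/K[0,0]*Z,-(v-K[1,2])/K[1,1]*Z,-Z],-1);W=(P-E[:3,3])@E[:3,:3]
m=(W[...,2]>.046)&(W[...,2]<.066)&(t["pixels"].min(-1)>100)&(u>295)&(u<325)&(v>190)&(v<230)
q=W[m][:,:2]; a=np.deg2rad(-52.27);ex=np.array([np.cos(a),np.sin(a)]);ey=np.array([-ex[1],ex[0]])
xs=q@ex;ys=q@ey
print(len(q),np.sort(xs)[-8:],np.sort(ys)[:8])
# same for initial picture
t=np.load("top.npz");Z=t["range_z"]
P=np.stack([(u-K[0,2])/K[0,0]*Z,-(v-K[1,2])/K[1,1]*Z,-Z],-1);W=(P-E[:3,3])@E[:3,:3]
m=(W[...,2]>.046)&(W[...,2]<.066)&(t["pixels"].min(-1)>100)&(u>210)&(u<300)&(v>195)&(v<275)
q0=W[m][:,:2];print(np.sort(q0@ex)[-8:],np.sort(q0@ey)[:8]); c=np.array([.0499,-.0722]);print(c@ex,c@ey)
```

```text
[ 0.61304055 -0.07275601  0.056     ] [ 0.61360368 -0.07133693  0.078     ] [0.00056313 0.00141908 0.022     ]
311 [0.45171011 0.45188021 0.45224367 0.45229949 0.45241345 0.45290915
 0.45296353 0.45307129] [0.38817612 0.38820075 0.38833825 0.38845606 0.38854137 0.38861716
 0.38864775 0.38872188]
[0.36536802 0.36563737 0.36569019 0.36583081 0.36608954 0.36613374
 0.36617146 0.36634639] [0.39278938 0.39308422 0.39312897 0.39319754 0.3932519  0.39334378
 0.39338378 0.39342111]
0.08763908106196716 -0.004716086366252043
```

Both views put the cross within about 1.5 mm of the bit axis. I'll release and back off.

Request:
move_arm:
  commands:
    - [[0,0,0,0,0,0],[0,0,0,0,0,0],[0,0,0,0,0,0],[0,0,0,0,0,0],[0,0,-0.5,0,0,0],[0,0,-1.2,0,0,0],[1,0,-2.2,0,0,0],[2,0,-3.4,0,0,0],[2.5,0,-4.6,0,0,0],[2.5,0,-6,0,0,0],[2.5,0,-7.2,0,0,0],[2.5,0,-7.2,0,0,0]]
  claw: -1

```text
time: 6.3
position: [0.4745, 0.0787, 0.5065]
tool_rot: [0.441, 0.898, 0.002, 0.005]
ft_force: [-0.5, 0.4, 0.2]
grip_width: 0.087
grip_force: 0.0
```

Run:
```python
from h import *
o=get_obs();print(o["position"],o["q"].round(2),o["ft_force"])
ims=[]
for n,(a,b,w) in dict(side=(215,165,100),top=(250,140,100)).items():
    c=camera(n);np.savez(n+"4.npz",**c)
    ims.append(cv2.resize(c["pixels"][b:b+w,a:a+w],(400,400),interpolation=cv2.INTER_CUBIC))
    if n=="side": print(c["pixels"].min(-1)[205:224,260:275])
cv2.imwrite("pics/s4.png",np.hstack(ims))
t=c;K=t["camera_matrix"];u,v=340,220;print(world(c,u,v))
```

```text
[0.47454722 0.07874742 0.50650224] [-0.07  0.21  1.64  0.    1.28 -0.73] [-0.49591994  0.40391073  0.22944908]
[[ 83  84  76  62  47  45  46  43  54  85  70  32  37  37  32]
 [ 81  82  82  77  67  53  47  66  79  88  84  51  39  38  31]
 [ 78  80  84  85  83  74  64  84  90  89  91  65  33  30  29]
 [ 83  84  84  87  87  87  78  83  85  85  85  79  49  25  31]
 [ 84  86  85  87  88  85  80  82  82  83  83  84  60  28  27]
 [ 86  86  88  87  86  82  81  80  78  78  77  99 106  81  35]
 [ 87  87  85  85  82  78  79  74  82  98 128 153 160 151 136]
 [ 85  83  82  77  77  84  81  87 131 153 171 178 177 179 180]
 [ 81  76  71  94 130 123  85 114 167 181 174 174 171 172 173]
 [ 95 114 131 149 173 165 140 155 162 169 174 171 170 171 172]
 [145 166 177 180 177 178 181 162 116 151 174 172 170 170 171]
 [146 174 167 157 171 179 185 121  80 152 175 171 171 172 171]
 [111 166 153 109 113 132 148  94 130 177 178 174 170 171 172]
 [101 144 161 139 125 110  83  58 115 135 148 168 172 171 171]
 [ 87  94 161 183 184 152  76 107 113  95 103 155 173 172 170]
 [ 91  76 126 171 183 121  84 162 168 157 144 160 174 172 172]
 [ 96  80  83 133 175 116 127 172 176 175 174 173 172 170 172]
 [ 97  82  81  95 160 155 163 175 174 173 171 171 171 172 171]
 [ 90  83  84  86 136 171 175 171 171 171 171 171 171 172 175]]
[ 0.51039511 -0.13987868  0.32339614]
```

View pics/s4.png

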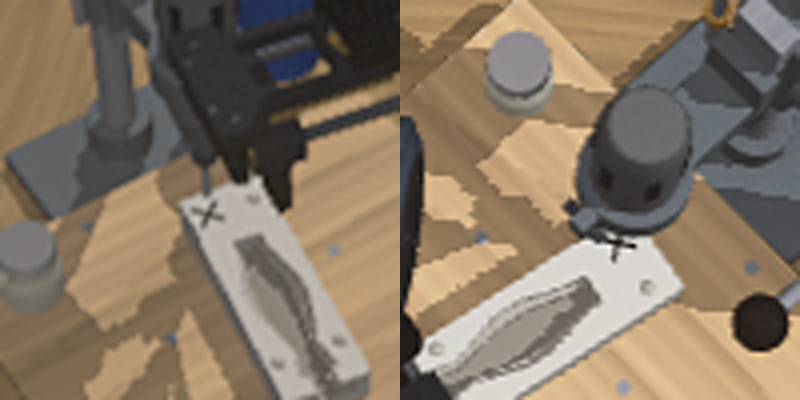

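Run:
```python
from h import *
t=np.load("top4.npz");print("cross top",world(t,304,200.4,.056),"stand .6110 -.0763")
print(rel([.513,-.141,.535],down(222)))
r=R.from_quat(down(222))
d=np.array([-.7345,.6786]);kn=np.array([.513,-.141])
h=np.array([kn[0],kn[1],.535])
for th in(0,.15,.3,.45,.6,.75,.85,.92,.98,1.0):
    a=np.pi/6-th
    p=np.r_[kn+d*.165*(np.cos(a)-np.cos(np.pi/6)),.225+.165*np.sin(a)+.015+.182]
    print(th,(r.inv().apply(p-h)/.04).round(2))
```

```text
cross top [ 0.61060867 -0.0753915   0.056     ] stand .6110 -.0763
[-4.948 -2.578 -0.817 -0.     0.    -1.646]
0 [0.   0.   0.76]
0.15 [0.02 0.27 1.32]
0.3 [0.04 0.45 1.91]
0.45 [0.05 0.54 2.52]
0.6 [0.05 0.54 3.14]
0.75 [0.04 0.45 3.75]
0.85 [0.03 0.33 4.15]
0.92 [0.02 0.23 4.42]
0.98 [0.01 0.13 4.64]
1.0 [0.01 0.09 4.72]
```

Request:
move_arm:
  commands:
    - [[-0.4,-0.2,-0.8,0,0,-0.17],[-1,-0.5,-0.82,0,0,-0.34],[-1.6,-0.8,-0.82,0,0,-0.51],[-2.2,-1.1,-0.82,0,0,-0.68],[-2.8,-1.4,-0.82,0,0,-0.85],[-3.4,-1.8,-0.82,0,0,-1.02],[-4,-2.1,-0.82,0,0,-1.19],[-4.5,-2.4,-0.82,0,0,-1.36],[-4.95,-2.58,-0.82,0,0,-1.53],[-4.95,-2.58,-0.82,0,0,-1.645],[-4.95,-2.58,-0.82,0,0,-1.645],[-4.95,-2.58,-0.82,0,0,-1.645]]
  claw: 1

```text
time: 7.9
position: [0.5133, -0.141, 0.5339]
tool_rot: [-0.357, 0.934, 0.001, -0.001]
ft_force: [-0.3, 0.6, -0.8]
grip_width: 0.0006
grip_force: 0.0
```

Run:
```python
from h import *
print(rel([.513,-.141,.535],down(222)),get_obs()["q"].round(2),get_obs()["grip_width"])
```

```text
[ 0.005  0.006 -0.029  0.003 -0.001 -0.002] [-0.48  0.27  1.48  0.    1.39 -2.78] 0.0006429531065014072
```

Request:
move_arm:
  commands:
    - [[0,0,0.4,0,0,0.1],[0,0,0.7,0,0,0.1],[0.01,0.12,1.0,0,0,0.1],[0.02,0.27,1.32,0,0,0.1],[0.03,0.37,1.6,0,0,0.1],[0.04,0.45,1.9,0,0,0.1],[0.04,0.5,2.2,0,0,0.1],[0.05,0.54,2.5,0,0,0.1],[0.05,0.54,2.5,0,0,0.1]]

```text
time: 9.02
position: [0.4976, -0.1265, 0.4341]
tool_rot: [-0.311, 0.95, 0.0, -0.0]
ft_force: [-0.6, 1.4, 3.2]
grip_width: 0.0002
grip_force: 1.5
```

Run:
```python
from h import *
o=get_obs();print(o["position"],o["ft_force"],o["q"].round(2))
c=camera("top");d=camera("side")
cv2.imwrite("pics/s5.png",np.hstack([cv2.resize(c["pixels"][120:300,250:430],(400,400)),cv2.resize(d["pixels"][90:270,190:370],(400,400))]))
```

```text
[ 0.49756868 -0.12651521  0.43407545] [-0.64933207  1.44113778  3.17435904] [-0.47  0.34  1.67  0.    1.13 -2.67]
```

View pics/s5.png

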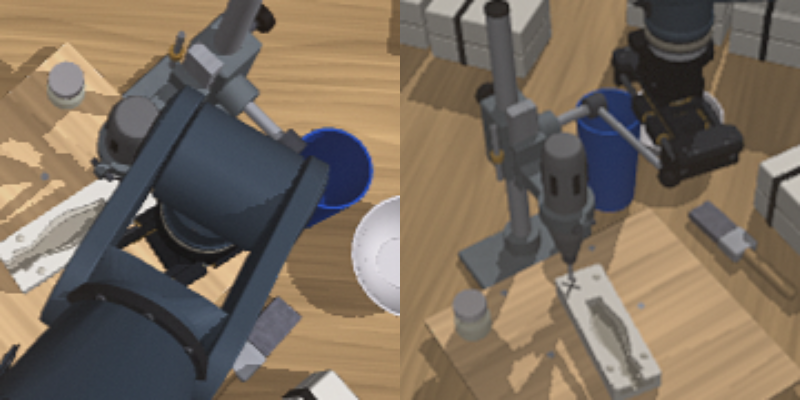

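The lever is moving down under the fingers at about 3 N, the arm is clear of the drill, and the mould hasn't moved.

Request:
move_arm:
  commands:
    - [[0,0,0.3,0,0,0],[0,0,0.63,0,0,0],[-0.01,-0.04,0.95,0,0,0],[-0.02,-0.09,1.25,0,0,0],[-0.03,-0.15,1.45,0,0,0],[-0.04,-0.21,1.65,0,0,0],[-0.05,-0.26,1.8,0,0,0],[-0.06,-0.31,1.92,0,0,0],[-0.07,-0.36,2.04,0,0,0],[-0.08,-0.39,2.13,0,0,0],[-0.08,-0.39,2.13,0,0,0],[-0.08,-0.39,2.13,0,0,0]]

```text
time: 10.62
position: [0.5093, -0.1373, 0.3501]
tool_rot: [-0.311, 0.95, -0.0, -0.0]
ft_force: [-2.4, 0.9, 3.9]
grip_width: 0.0005
grip_force: 1.9
```

Run:
```python
from h import *
o=get_obs();print(o["position"],o["ft_force"],o["q"].round(2))
d=camera("side");np.savez("side6.npz",**d);print(d["pixels"].min(-1)[205:224,260:275])
cv2.imwrite("pics/s6.png",cv2.resize(d["pixels"][90:290,190:390],(600,600)))
```

```text
[ 0.50930243 -0.13727851  0.35008866] [-2.42862825  0.90786926  3.85530903] [-0.48  0.47  1.73 -0.    0.94 -2.68]
[[ 93  77  59  58  62  62  62  61  60  61  79  92  96  95  94]
 [ 91  86  69  60  62  63  62  64  56  63  90  97  94  91  91]
 [ 89  92  79  59  57  60  59  60  53  60  88  95  93  91  90]
 [ 90  93  82  58  50  54  56  54  45  62  85  93  89  89  90]
 [ 93  96  92  73  53  51  55  52  51  76  89  90  86  84 105]
 [ 95  96  97  93  72  53  48  53  69  85  85 105 115 138 167]
 [ 95  94  96  93  86  73  71  70  91 110 139 165 168 185 195]
 [ 93  92  88  88  84  94  93 100 147 170 186 195 192 189 188]
 [ 85  83  78 101 144 139 102 115 181 198 190 188 188 187 189]
 [105 126 144 163 192 165 104 112 164 187 189 188 187 186 188]
 [157 182 194 197 199 161 102 103 111 167 192 186 186 187 187]
 [158 190 182 172 193 162 105  74  96 169 191 188 187 186 186]
 [122 180 167 119 127 120  93  82 156 194 194 189 187 187 186]
 [110 156 174 152 137 126  89  68 129 149 162 183 189 187 187]
 [ 95 102 175 200 202 162  74 116 122 103 113 167 190 186 187]
 [100  82 139 188 203 128  50 170 188 171 157 174 188 187 185]
 [104  88  91 149 175 107  84 172 196 192 190 190 187 186 187]
 [107  92  88 110 126 109 141 184 191 187 187 187 186 188 188]
 [ 97  91  93  96 120 124 173 193 187 187 187 187 188 188 192]]
```

View pics/s6.png

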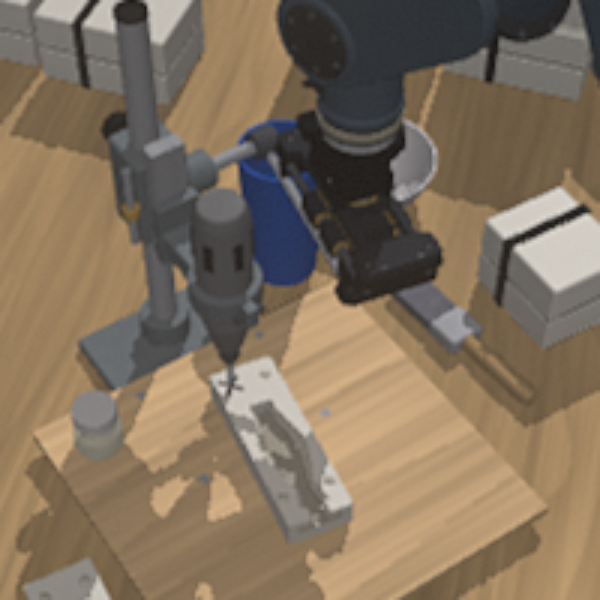

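The bit tip is down on the cross (about pixel 266,218), with the lever at roughly 0.97 rad. I'll push a few millimetres more to the stop, then follow the arc back up.

Request:
move_arm:
  commands:
    - [[0,-0.03,0.05,0,0,0],[0,-0.05,0.1,0,0,0],[0,-0.06,0.14,0,0,0],[0,-0.06,0.14,0,0,0],[0,-0.06,0.14,0,0,0]]

```text
time: 11.3
position: [0.5105, -0.1386, 0.3459]
tool_rot: [-0.311, 0.95, 0.0, 0.0]
ft_force: [-4.8, 3.6, 15.0]
grip_width: 0.0003
grip_force: 7.6
```

Request:
move_arm:
  commands:
    - [[0.01,0.05,-0.15,0,0,0],[0.03,0.14,-0.4,0,0,0],[0.05,0.26,-0.75,0,0,0],[0.07,0.38,-1.2,0,0,0],[0.09,0.45,-1.7,0,0,0],[0.09,0.45,-2.2,0,0,0],[0.08,0.4,-2.7,0,0,0],[0.06,0.26,-3.2,0,0,0],[0.02,0.1,-3.7,0,0,0],[0,0,-4.2,0,0,0],[0,0,-5,0,0,0],[0,0,-5.2,0,0,0]]

```text
time: 12.8
position: [0.5109, -0.1393, 0.5546]
tool_rot: [-0.311, 0.95, -0.002, 0.002]
ft_force: [0.1, -0.0, 0.0]
grip_width: 0.0006
grip_force: 0.0
```

Run:
```python
from h import *
o=get_obs();print(o["position"],o["ft_force"])
d=camera("side");print(d["pixels"].min(-1)[205:224,260:275])
cv2.imwrite("pics/s7.png",cv2.resize(d["pixels"][90:290,190:390],(600,600)))
```

```text
[ 0.51093947 -0.13929044  0.55463387] [ 0.13712096 -0.02582037  0.03244083]
[[ 81  81  76  59  47  45  46  42  50  77  86  86  83  85  85]
 [ 79  80  81  75  67  50  48  64  76  84  86  86  84  83  83]
 [ 78  79  81  85  82  73  64  81  86  86  84  83  82  81  80]
 [ 81  83  82  83  85  85  77  83  84  84  82  81  80  81  78]
 [ 83  85  85  87  87  83  78  79  79  80  80  78  77  75  94]
 [ 83  84  86  84  85  80  80  78  76  77  75  94 102 125 148]
 [ 85  86  85  81  82  76  79  73  82  97 124 147 150 167 175]
 [ 84  81  80  77  74  81  80  88 127 151 167 174 172 170 169]
 [ 78  75  71  90 126 121  83 109 162 175 171 168 168 166 167]
 [ 94 113 128 145 170 160 138 152 158 165 168 167 166 168 167]
 [141 164 174 174 174 174 177 158 113 147 170 167 166 166 168]
 [140 168 161 152 167 176 181 119  77 150 172 168 165 167 168]
 [109 162 149 105 110 128 144  91 127 174 174 169 168 167 167]
 [ 99 139 157 134 120 108  82  56 111 133 145 164 169 167 167]
 [ 87  92 156 179 179 148  74 104 111  92  99 150 169 167 166]
 [ 89  74 124 167 179 118  82 157 165 154 140 157 170 167 166]
 [ 94  79  81 130 170 115 123 167 173 171 170 169 168 168 166]
 [ 97  82  78  93 157 153 158 171 169 169 168 167 167 166 167]
 [ 87  82  82  84 132 168 171 167 166 167 167 166 168 169 172]]
```

View pics/s7.png

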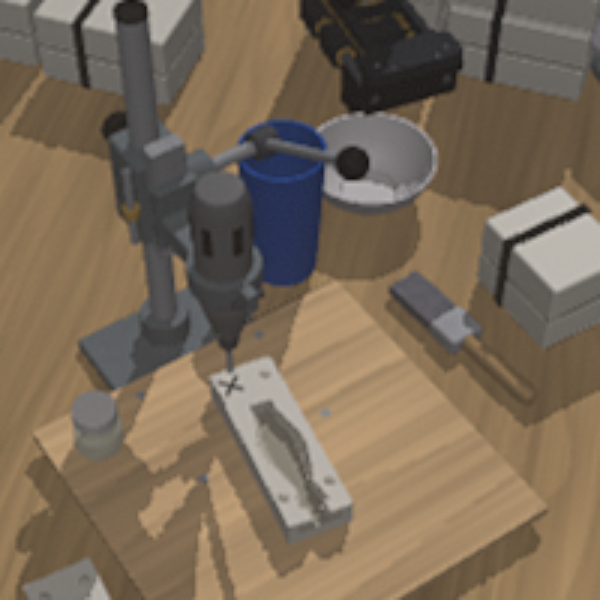

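The stop was reached (15 N), the lever is back up, and the mould hasn't moved. The arm is clear.

```bash
python3 -c "
from rig import *
print(hand_in())"
```

```text
the job is handed in; nothing more can be done
None
```

The job is handed in: the mould was slid so its cross measures within about 2 mm of the bit and was let go; the lever was pulled to its stop and sprang back up, and nothing else on the bench was touched.

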